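# Clear the wash tank's lid and hold it at its balance point

### The job

The washing tank's lid has lost its stay and has to be held open for the technician who will screw on the new one. First unhook the board carrier that was left hanging on the lid's grip bar, hook it onto the drip rail near the rail's free end, slide it back along the rail until it meets the stop collar and let it hang there. Then take the grip bar and swing the lid up to its balance point, where it wants to fall neither shut nor back, never letting it tip over backwards, and finish still gripping the bar and holding the lid still there; leave the screw dish, the screwdriver and the loose stay arm where they are.

Things in the scene. Friction and masses are not known exactly. Their poses are not given: they have to be found in the camera images.
- tank: Small stainless washing tank, fixed, 110 mm deep (x), 150 wide (y), 105 high to the rim, black plinth, lid hinged at the back. Origin: centre of its underside; +x to the back (hinge side), -x the front with the lid's grip bar, z up.
- lid (a joint): Tank lid's angle (rad): 0 shut, grows as its front is lifted and swung up and back, back stop 1.95. Lid 0.40 kg, swings freely (no spring, hardly any friction): falls shut below its balance point, backwards above it. It always balances at 1.406 (80.6 degrees, just short of upright). Lifting it at the bar takes about 2 N.
- lid_bar (a point): Middle of the lid's grip bar: round, steel, 10 mm thick, along the tank's y, 122 mm free between its arms; shut: 97 mm in front of the tank's origin, 120 mm high, 38 mm before the lid's front edge, 42 mm before the wall. It can turn between the fingers: grip it from above, closing along the tank's x, and follow it round with the tool still pointing down.
- lid_hinge (a point): Middle of the lid's hinge axis, which runs along the tank's y: 63 mm behind the tank's origin, 105 mm high. The shut bar lies 160 mm in front of it and 15 mm above it; at the balance point the bar stands 160 mm above the axis and 12 mm in front of it.
- carrier: Board carrier, loose, 60 to 105 g: two wire hooks, a black lift tab above, below (51 to 99 mm down) an aluminium plate 58 x 48 mm with a small blue board on its -x face. Origin: centre of the bar it hangs on, midway between the hooks; y along that bar, z up, +x the open side (hook tips). Over the hooks 48 mm long in y. It starts on the lid's grip bar with +x towards the tank's back.
- lift_tab (a point): Middle of the carrier's lift tab, 31 mm above the carrier's origin: black, 8 mm thick (carrier x), 26 mm wide (y), from 13 to 49 mm above the origin. Grip it from above across its thickness, fingertips at least 10 mm above the origin so as to clear bar and hooks.
- hook_tips (a point): Between the carrier's two open hook tips, 14 mm on its +x side, 14 mm below its origin. Hooks of 4 mm wire, 4 mm play either side of a 10 mm bar; the stems run straight down at x = -11 mm to 46 mm below the origin. To unhook: lift 25 to 35 mm, then at least 25 mm towards the carrier's -x, then up; hook on in reverse order.
- drip_stand: Drip stand, fixed, right of the tank: shallow steel tray 230 x 76 x 14 mm; from one post at its far end (98 mm behind the origin) a round level rail 10 mm thick runs forward over the tray's middle, its centre 140 mm high. Origin: centre of its underside; rail along x, +x to the post, free end at x = -110 mm. The carrier may hang with its open side to either side.
- rail_end (a point): Free end of the drip rail (on its centre line, 140 mm high), which carries a black ball of 16 mm diameter.
- collar: Dark steel stop collar clamped on the rail, 26 mm diameter, 10 mm long, with a screw on top. Origin: its centre, on the rail's centre line; x along the rail to the post. A carrier that touches it has its origin 29 mm before it (towards the free end).
- screw_dish: Round steel dish of screws, 87 mm across, 13 mm high, behind the tank; a bystander, leave alone. Origin: centre of its underside.
- screwdriver: Red-handled screwdriver, 167 mm long, lying behind the drip stand; a bystander. Origin: under its middle.
- stay_arm: The new stay: flat steel arm 118 x 12 x 6 mm, lying behind the tank; a bystander. Origin: under its middle.

How it is judged:
By the outcome, as a careful person would: the job done as asked, in the order asked, and still so for the second after the job is handed in, while the arm keeps its last pose, push and grip.
It also fails if it takes over 61 s, if anything falls off the work surface, if the arm or the gripper's body presses on something with over 40 N, if the wrist force passes 120 N, or if a joint passes its speed limit or range.

### The arm

A 6-joint arm with a two-finger parallel gripper is mounted at the origin on a cart in front of the work surface, level with it; the furniture and walls round the work are solid. World frame = base frame: x ahead of the robot, y to its left, z up, the work surface at z = 0. Lengths are in m, angles in degrees, forces in N, time in s.
With the tool pointing down it reaches from about 0.4 to 0.825 m from the base axis. Payload 7 kg.
Tool frame: the origin (TCP) lies midway between the tips of the shut fingers; the grasp point (between the pads) lies 19 mm behind it (r.grip_point_offset is the z of the grasp point in the tool frame, in m); z points along the fingers, y is the line along which they close (so a half turn about z gives the same grasp; the last joint's range is limited). The gripper opens to 88 mm and grips with 3 to 60 N. Pads are 19 mm wide; open, the fingers measure 130 mm over their backs; the gripper's body (78 mm by 193 mm) begins 47 mm behind the grasp point.
Start: joints at [91.392, 20.546, 0.682, 0, -70.136, -16.507], TCP at [0.176, 0.652, 0.227] pointing down, gripper open.
Joint ranges: [-176.03, 176.03], [-82.01, 121.73], [-58.28, 71.71], [-173.87, 95.51], [-174.79, -0.11], [-173.66, 173.66]. Speed limits (degrees/s): [136.94, 136.94, 172.46, 180, 180, 180].

### API

Orientations are given as [roll, pitch, yaw] about the fixed x, y, z axes, in that order (R = Rz(yaw) Ry(pitch) Rx(roll)).
In Python, from plant import r, viewer, recognise, outline_of, pinpoint gives the robot as it stands.
- The arm moves only by the tool move_arm, never from a script. Its argument "targets" is a list of rows, each a list of 2 entries, a list of its own where there are three numbers: the shift along the tool's x, y, z in cm, then the turn, a rotation vector about the tool's x, y, z in rad. A call has 1 to 5 rows; each row is the pose to reach, as a shift and turn from the pose commanded when the call began, along the tool's axes at that moment; what a row does not reach only later rows make up. A row lasts 1/8 s, in which the tool goes at most 62.5 mm and 10.7 degrees, less where a joint would pass 70% of its speed; a pose out of reach is approached as far as the arm can. A call with a gripper value outside its range is refused whole. "jaw" is the finger opening in cm, from 0 to 8.76, set as the call begins (left out, the last holds). The fingers move at their own pace and stop on an object; "squeeze" is the grip in N (left out, the last holds). Time passes only in rows, so rows that repeat a pose let the fingers close. It gives the time, the measured TCP pose, the force, the opening and the grip force at its end, in the units of the state.
- r.get_state(): the state, without advancing time (a new reading comes with each control period).
- viewer.capture(name): name is "scene" or "top"; returns a dict with "image" (420x560x3 uint8, blue, green, red), "intrinsics" (3x3 intrinsics, pixels), "D" ([k1, k2, p1, p2, k3] as OpenCV has them; the pictures are not rectified), "camera_from_world" (4x4, takes a point from world to camera coordinates). Camera axes: x right, y up, looking along -z (the intrinsics and any distortion apply to the point x, -y, -z); pixel columns grow to the right and rows downward; lengths in m; the calibration is good to about 2 mm. A picture is of the moment at which its call begins. There is no depth.
- r.close_job(): hands the job in; it is judged then, once.
Trained networks look in the newest picture that a camera, given by its name, has taken for a name from the list of things; names that differ only in an ending like _2 or _b are one class to them, and where a whole thing is asked for, a point or a joint stands for the part that bears it (a point fixed in the world has none). Each returns a list of dicts, best first, with "score" (0 to 1); they miss things now and then, are a little off and sometimes report something else, mostly with a low value. They report only what shows in the picture. A call takes as long as a camera call.
- recognise(label, camera): "box" ([left, top, right, bottom] in pixels, round what is visible of it).
- outline_of(label, camera): "mask" (420x560 bool, what is visible of it) and "box" ([left, top, right, bottom] in pixels, round what is visible of it).
- pinpoint(label, camera): "location" ([row, column] in pixels: a listed point, or the origin of a listed thing).
The state is a dict: "time_s": time; "joints": joint angles; "qd": joint speeds; "joint_torque": joint torques, N m; "tcp_pos": TCP position; "eef_rot": TCP orientation; "contact_force": force on the tool from outside, world axes, zero at the start; "moment": the same for the moment, N m; "gripper_width": finger opening in m; "gripper_force": force on a finger pad.
Only numpy, scipy, OpenCV 4.12 (cv2) and the standard library are available. Lean on these libraries where they do the work, as an engineer would, in place of code of your own. Each camera call takes 0.05 s, during which the arm holds its last target. There are 200 camera calls.

## Working session

There is one attempt and no reset: what is moved stays moved. The work goes in short steps, Python scripts to look and compute and a tool call to move; the robot and the scene stay as the last step left them, time stands still between calls to the robot, and variables do not carry over. Pictures are saved under pics/ and viewed, at most 13 in all, crops included, and the job is handed in when it is done.

Besides the shell and the picture viewer there is one more tool, called as name([rows], argument=value, ...), one row to a line, values as JSON. move_arm: Moves the arm, as the interface text tells. Its arguments: {"type":"object","properties":{"targets":{"type":"array","items":{"type":"array"}},"jaw":{"type":"number"},"squeeze":{"type":"number"}},"required":["targets"]}

```bash
ls; mkdir -p pics; cat > h.py <<'E'
import numpy as np, cv2
from plant import r, viewer, recognise, outline_of, pinpoint
from scipy.spatial.transform import Rotation as R
def cam(n): return viewer.capture(n)
def ray(c,rc):
    p=cv2.undistortPoints(np.array([[[rc[1],rc[0]]]],float),c["intrinsics"],np.array(c["D"],float))[0,0]
    M=np.array(c["camera_from_world"]); d=M[:3,:3].T@np.array([p[0],-p[1],-1.0]); o=-M[:3,:3].T@M[:3,3]
    return o,d/np.linalg.norm(d)
def atz(c,rc,z):
    o,d=ray(c,rc); return o+d*(z-o[2])/d[2]
def tri(rs):
    A=sum(np.eye(3)-np.outer(d,d) for o,d in rs); b=sum((np.eye(3)-np.outer(d,d))@o for o,d in rs)
    x=np.linalg.solve(A,b); return x,[np.linalg.norm((np.eye(3)-np.outer(d,d))@(x-o)) for o,d in rs]
def proj(c,X):
    M=np.array(c["camera_from_world"]); q=M[:3,:3]@np.array(X)+M[:3,3]; q=np.array([q[0],-q[1],-q[2]])
    return cv2.projectPoints(q.reshape(1,1,3),np.zeros(3),np.zeros(3),c["intrinsics"],np.array(c["D"],float))[0][0,0]
E
python3 - <<'E'
from h import *
np.set_printoptions(precision=4,suppress=True)
C={n:cam(n) for n in("scene","top")}
for n in C: cv2.imwrite(f"pics/{n}0.png",C[n]["image"])
for l in "tank lid_bar lid_hinge carrier lift_tab hook_tips drip_stand rail_end collar screw_dish screwdriver stay_arm".split():
    rs=[]
    for n in C:
        p=pinpoint(l,n)[:2]
        print(l,n,[(np.round(q["location"]),round(q["score"],2)) for q in p])
        if p: rs.append(ray(C[n],p[0]["location"]))
    if len(rs)==2: print("   ",*tri(rs))
s=r.get_state(); print(s)
for n in C: print(n,ray(C[n],(210,280)))
E
```

```text
pics
tank scene [(array([260., 247.]), 0.7)]
tank top [(array([242., 232.]), 0.88)]
    [0.5168 0.3693 0.0028] [np.float64(0.003877367803324809), np.float64(0.0038773678033247943)]
lid_bar scene [(array([268., 248.]), 0.66)]
lid_bar top [(array([289., 266.]), 0.97)]
    [0.433  0.3042 0.1201] [np.float64(0.004414412813367089), np.float64(0.004414412813367084)]
lid_hinge scene [(array([263., 246.]), 0.73), (array([195., 252.]), 0.38)]
lid_hinge top [(array([155., 194.]), 0.64), (array([213., 211.]), 0.61)]
    [ 0.7501  0.5185 -0.3694] [np.float64(0.027486793031611438), np.float64(0.027486793031611632)]
carrier scene [(array([267., 239.]), 0.88)]
carrier top []
lift_tab scene [(array([257., 237.]), 0.66), (array([267., 238.]), 0.22)]
lift_tab top [(array([295., 261.]), 0.47)]
    [0.4245 0.3144 0.1532] [np.float64(0.002375857283015411), np.float64(0.002375857283015418)]
hook_tips scene [(array([266., 238.]), 0.96), (array([204., 301.]), 0.59)]
hook_tips top []
drip_stand scene [(array([285., 345.]), 0.91)]
drip_stand top [(array([225., 333.]), 0.93), (array([242., 232.]), 0.51)]
    [
[... 1035 characters left out ...]
615510465095), np.float64(0.003750061551046547)]
{'time_s': 1.3, 'joints': array([ 91.3917,  20.5477,   0.6808,  -0.0008, -70.1371, -16.508 ]), 'qd': array([ 0.0053, -0.0438,  0.1082, -0.0222,  0.0121, -0.0032]), 'joint_torque': array([  0.0009, -58.2388,  29.3285,   7.0022,   0.0123,  -0.    ]), 'tcp_pos': array([0.176 , 0.6516, 0.2265]), 'eef_rot': array([179.9958,  -0.0004, -15.1167]), 'contact_force': array([ 0.6544, -0.1943, -0.0777]), 'moment': array([ 0.0197, -0.0068,  0.0116]), 'gripper_force': 0.0, 'gripper_width': 0.08783744143797104}
scene (array([0.0727, 0.0172, 0.7466]), array([ 0.5846,  0.3536, -0.7302]))
top (array([0.4878, 0.3272, 0.9703]), array([ 0.0943, -0.0516, -0.9942]))
```

View pics/scene0.png

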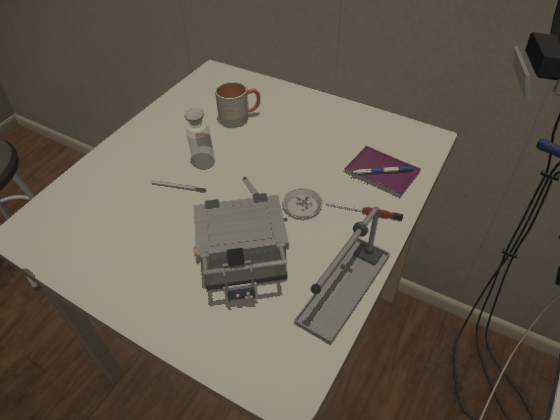

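View pics/top0.png

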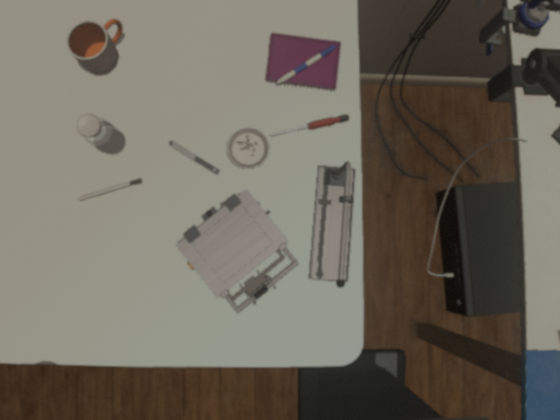

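The scene view shows the tank at about (245,240), yawed, with the carrier on its grip bar. The drip stand is on the right, with its ball at (316,288) and collar at (361,229). The top view agrees: bar from (228,305) to (297,263), rail ball at (341,282). I'll zoom in for precise edges.

```bash
python3 - <<'E'
import cv2
a=cv2.imread("pics/top0.png"); b=cv2.imread("pics/scene0.png")
def z(im,x,y,w,h,n,k=4):
    c=cv2.resize(cv2.convertScaleAbs(im[y:y+h,x:x+w],alpha=1.5),None,fx=k,fy=k,interpolation=cv2.INTER_CUBIC)
    for i in range(0,w,20): cv2.putText(c,str(x+i),(i*k,10),0,.35,(0,0,255)); cv2.line(c,(i*k,12),(i*k,18),(0,0,255))
    for i in range(0,h,20): cv2.putText(c,str(y+i),(0,i*k+4),0,.35,(0,0,255)); cv2.line(c,(24,i*k),(30,i*k),(0,0,255))
    cv2.imwrite(n,c)
z(a,170,160,195,150,"pics/topz.png")
z(b,190,185,200,150,"pics/scz.png")
E
```

```text
(no output)
```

View pics/topz.png

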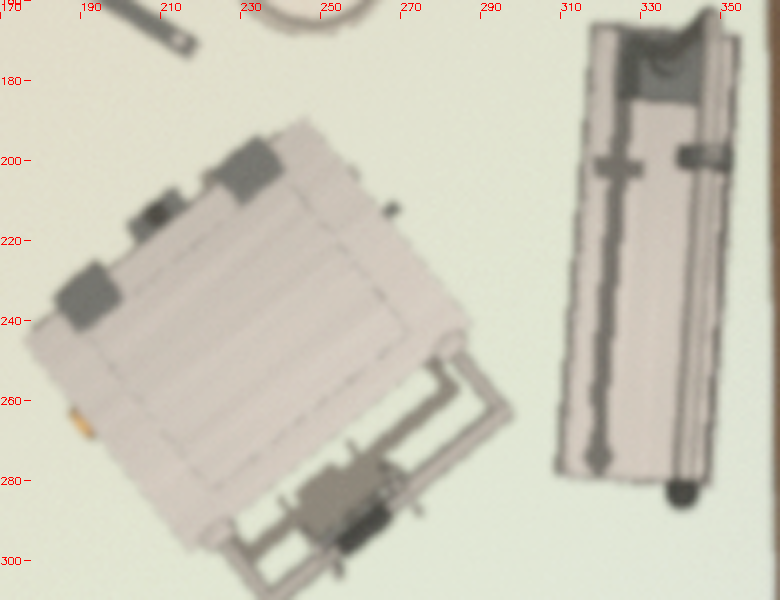

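View pics/scz.png

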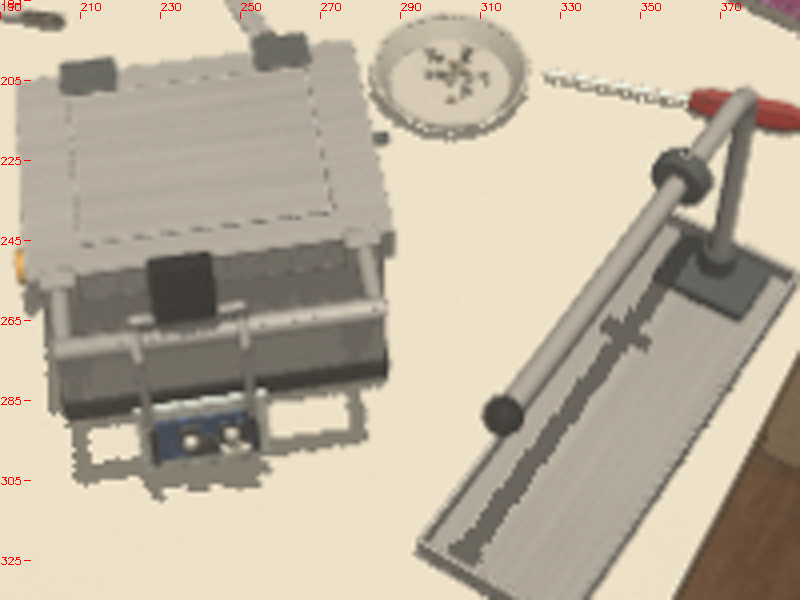

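```bash
cat > fit.py <<'E'
from h import *
from scipy.optimize import least_squares
np.set_printoptions(precision=4,suppress=True)
C={n:cam(n) for n in("scene","top")}
def P(p,l): 
    c,s=np.cos(p[2]),np.sin(p[2]); return [p[0]+c*l[0]-s*l[1],p[1]+s*l[0]+c*l[1],l[2]]
# params: x,y,yaw, b, w, carrier y
obs=[("top",(295,262.5),lambda q:(-.097,-q[3],.12)),("top",(237,308.75),lambda q:(-.097,q[3],.12)),
("scene",(204.5,272.5),lambda q:(-.097,q[3],.12)),("scene",(285,261.75),lambda q:(-.097,-q[3],.12)),
("top",(217.5,297),lambda q:(-.059,q[4],.116)),("top",(287,241),lambda q:(-.059,-q[4],.116)),
("top",(246.25,190),lambda q:(q[6],-q[4],.116)),("top",(177,245),lambda q:(q[6],q[4],.116)),
("scene",(237.75,267.5),lambda q:(-.097,q[5],.12)),("scene",(235.5,256.75),lambda q:(-.101,q[5],.151)),("top",(261,291.25),lambda q:(-.097,q[5],.169))]
f=lambda q:np.concatenate([proj(C[n],P(q,l(q)))-px for n,px,l in obs])
s=least_squares(f,[.517,.369,.56,.066,.077,.0,.06],x_scale=[.01,.01,.1,.01,.01,.01,.01],loss="soft_l1")
print(s.x,np.degrees(s.x[2]));print(f(s.x).reshape(-1,2))
q=s.x
print("carrier",P(q,(-.097,q[5],.12)),"hinge",P(q,(.063,0,.105)),"barmid",P(q,(-.097,0,.12)))
e=[("top",(340.5,283.25)),("scene",(315.75,288.75))];k=[("top",(346,199.5)),("scene",(360.75,229.25))]
for o in(e,k):
    print(tri([ray(C[n],p[::-1]) for n,p in o]),[atz(C[n],p[::-1],.14) for n,p in o])
E
python3 fit.py
```

```text
[0.5117 0.3682 0.6766 0.0655 0.0778 0.0119 0.056 ] 38.764584478824254
[[ 0.2796 -0.4238]
 [-0.4836  0.7911]
 [ 0.5563 -0.7151]
 [-0.8107 -0.4827]
 [-0.0208 -0.3984]
 [-0.0113 -0.204 ]
 [ 0.1202  0.1095]
 [-0.1592 -0.0775]
 [-0.117   0.0103]
 [ 0.6841  1.2205]
 [ 0.0766  0.8863]]
carrier [np.float64(0.42862764887889243), np.float64(0.316740023483353), 0.12] hinge [np.float64(0.5608162728055214), np.float64(0.40766353473725914), 0.105] barmid [np.float64(0.4360602518812231), np.float64(0.30748401964991184), 0.12]
(array([0.4412, 0.1805, 0.1412]), [np.float64(0.00021291691779950093), np.float64(0.00021291691779948786)]) [array([0.441 , 0.1804, 0.14  ]), array([0.4421, 0.1806, 0.14  ])]
(array([0.5857, 0.1688, 0.1401]), [np.float64(0.0004916296832268437), np.float64(0.0004916296832267567)]) [array([0.5854, 0.1692, 0.14  ]), array([0.5861, 0.1684, 0.14  ])]
```

```bash
cat > go.py <<'E'
import sys; from h import *
def go(x,y,z,yaw):
    s=r.get_state(); T=R.from_euler("xyz",s["eef_rot"],degrees=True)
    d=T.inv().apply(np.array([x,y,z])-s["tcp_pos"])*100
    t=(T.inv()*R.from_euler("xyz",[180,0,yaw],degrees=True)).as_rotvec()
    print("shift",d.round(2),"turn",t.round(4)," t",round(s["time_s"],2),s["tcp_pos"].round(4),s["eef_rot"].round(2),"F",s["contact_force"].round(2),"w",round(s["gripper_width"],4),"j",s["joints"].round(1))
a=list(map(float,sys.argv[1:]))
for i in range(0,len(a),4): go(*a[i:i+4])
E
python3 go.py .4286 .3167 .215 -51.2
```

```text
shift [33.12 25.75  1.15] turn [0.000e+00 1.000e-04 6.298e-01]  t 1.4 [0.176  0.6516 0.2266] [-180.      0.    -15.11] F [-0.32  0.33  0.02] w 0.0872 j [ 91.4  20.5   0.7  -0.  -70.1 -16.5]
```

move_arm([
  [[33.1,25.8,1.1],[0,0,0.63]],
  [[33.1,25.8,1.1],[0,0,0.63]],
  [[33.1,25.8,1.1],[0,0,0.63]],
  [[33.1,25.8,1.1],[0,0,0.63]],
  [[33.1,25.8,1.1],[0,0,0.63]],
], jaw=5, squeeze=20)

```text
time_s: 2.02
tcp_pos: [0.3647, 0.4003, 0.2187]
eef_rot: [-180.0, 0.0, -51.2]
contact_force: [1.1, 0.7, -0.9]
gripper_width: 0.0507
gripper_force: 0.0
```

```bash
python3 go.py .4286 .3167 .215 -51.2
```

```text
shift [10.52  0.26  0.37] turn [-0.0008  0.0003 -0.0007]  t 2.02 [0.3647 0.4003 0.2187] [-1.7996e+02  1.0000e-02 -5.1240e+01] F [ 1.08  0.69 -0.89] w 0.0507 j [ 68.4   8.3 -16.9   0.  -64.8 -29.7]
```

move_arm([
  [[5,0.2,0.3],[0,0,0]],
  [[9.8,0.2,0.3],[0,0,0]],
  [[9.8,0.2,0.3],[0,0,0]],
  [[9.8,0.2,0.3],[0,0,0]],
])

```text
time_s: 2.52
tcp_pos: [0.4238, 0.3244, 0.2155]
eef_rot: [-180.0, 0.0, -51.3]
contact_force: [0.8, 0.3, -0.2]
gripper_width: 0.0498
gripper_force: 0.0
```

```bash
python3 go.py .4286 .3167 .15 -51.2;python3 - <<'E'
from h import *
for n in("scene","top"):
    c=cam(n); 
    for l in("lift_tab","lid_bar"): 
        for p in pinpoint(l,n)[:1]: print(n,l,p["location"],p["score"],atz(c,p["location"],.151 if l=="lift_tab" else .12))
    cv2.imwrite(f"pics/{n}1.png",c["image"])
E
```

```text
shift [0.9  0.11 6.55] turn [-0.0004  0.0002 -0.0011]  t 2.52 [0.4238 0.3244 0.2155] [-1.7998e+02  1.0000e-02 -5.1260e+01] F [ 0.75  0.33 -0.21] w 0.0498 j [ 58.5   7.7 -18.1  -0.  -64.2 -19.8]
scene lift_tab [256.7, 235.8] 0.88 [0.42732474 0.31617352 0.151     ]
scene lid_bar [268.9, 247.8] 0.85 [0.43447546 0.30064058 0.12      ]
top lift_tab [280.0, 341.7] 0.36 [0.44708259 0.18028057 0.151     ]
```

move_arm([
  [[0.9,0.1,3],[0,0,0]],
  [[0.9,0.1,6],[0,0,0]],
  [[0.9,0.1,8.2],[0,0,0]],
  [[0.9,0.1,8.2],[0,0,0]],
])

```text
time_s: 3.32
tcp_pos: [0.4276, 0.3161, 0.1319]
eef_rot: [179.8, -0.1, -51.2]
contact_force: [0.1, -0.1, 0.9]
gripper_width: 0.05
gripper_force: 0.0
```

move_arm([
  [[0,0,0.1],[0,0,0]],
  [[0,0,0.1],[0,0,0]],
  [[0,0,0.1],[0,0,0]],
  [[0,0,0.1],[0,0,0]],
], jaw=0.4)

```text
time_s: 3.82
tcp_pos: [0.4286, 0.3168, 0.1328]
eef_rot: [-180.0, 0.0, -51.2]
contact_force: [0.9, 0.8, -0.0]
gripper_width: 0.0154
gripper_force: 0.0
```

```bash
python3 go.py .4286 .3167 .132 -51.2;python3 - <<'E'
from h import *
ims=[cv2.resize(cv2.convertScaleAbs(cam(n)["image"][y:y+140,x:x+133],alpha=1.5),None,fx=3,fy=3) for n,x,y in(("scene",180,190),("top",200,210))]
cv2.imwrite("pics/g1.png",np.hstack(ims))
E
```

```text
shift [0.01 0.01 0.08] turn [-0.0007  0.0002 -0.0002]  t 3.83 [0.4286 0.3168 0.1328] [-1.7996e+02  1.0000e-02 -5.1210e+01] F [ 0.86  0.84 -0.03] w 0.0154 j [ 57.6  12.  -24.6   0.  -53.3 -18.8]
```

View pics/g1.png

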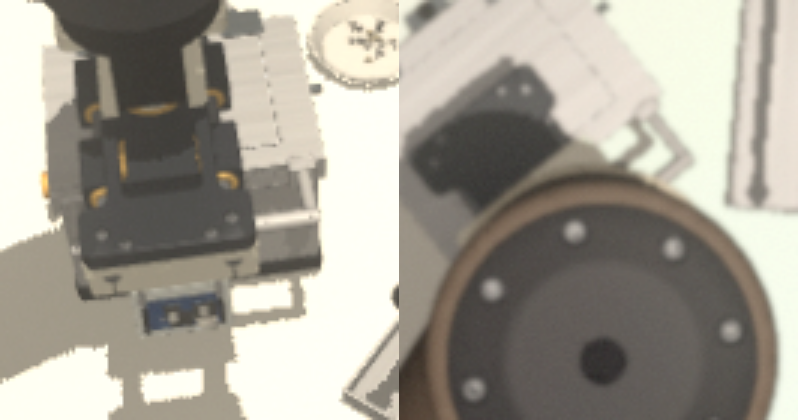

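The view shows the gripper straddling the tab, with its body lying along the tank's x, clear above the lid. The fingers are still closing.

move_arm([
  [[0,0,0],[0,0,0]],
  [[0,0,0],[0,0,0]],
  [[0,0,0],[0,0,0]],
], squeeze=25)

```text
time_s: 4.3
tcp_pos: [0.4286, 0.3167, 0.1325]
eef_rot: [-180.0, -0.0, -51.2]
contact_force: [-0.9, -0.1, 1.4]
gripper_width: 0.0078
gripper_force: 25.0
```

```bash
python3 go.py .4286 .3167 .132 -51.2
```

```text
shift [0.   0.   0.05] turn [-0.0002 -0.     -0.0001]  t 4.3 [0.4286 0.3167 0.1325] [-179.99   -0.    -51.21] F [-0.93 -0.06  1.41] w 0.0078 j [ 57.6  12.  -24.6   0.  -53.3 -18.8]
```

move_arm([
  [[0,0,-1],[0,0,0]],
  [[0,0,-2],[0,0,0]],
  [[0,0,-3],[0,0,0]],
  [[0,0,-3],[0,0,0]],
  [[0,0,-3],[0,0,0]],
])

```text
time_s: 4.92
tcp_pos: [0.4283, 0.3166, 0.1623]
eef_rot: [180.0, 0.0, -51.2]
contact_force: [-0.3, 0.9, 0.4]
gripper_width: 0.0081
gripper_force: 25.0
```

```bash
python3 go.py .4286 .3167 .132 -51.2
```

```text
shift [ 0.01 -0.03  3.03] turn [ 0.0001  0.0001 -0.0003]  t 4.92 [0.4283 0.3166 0.1623] [ 1.7999e+02  1.0000e-02 -5.1220e+01] F [-0.3   0.86  0.37] w 0.0081 j [ 57.6  10.2 -22.5  -0.  -57.3 -18.8]
```

move_arm([
  [[0,1.2,0],[0,0,0]],
  [[0,2.4,0],[0,0,0]],
  [[0,3.4,0],[0,0,0]],
  [[0,3.4,0],[0,0,0]],
  [[0,3.4,-3],[0,0,0]],
])

```text
time_s: 5.55
tcp_pos: [0.401, 0.2944, 0.1911]
eef_rot: [179.8, -0.1, -51.2]
contact_force: [0.6, 1.1, 0.1]
gripper_width: 0.0077
gripper_force: 25.0
```

move_arm([
  [[0,0,-3],[0,0,0]],
  [[0,0,-6],[0,0,0]],
  [[0,0,-6],[0,0,0]],
])

```text
time_s: 5.92
tcp_pos: [0.4031, 0.2966, 0.2549]
eef_rot: [-179.7, 0.1, -51.2]
contact_force: [0.7, -0.6, -0.5]
gripper_width: 0.0078
gripper_force: 25.0
```

```bash
python3 go.py .435 .10 .245 -4.63; python3 - <<'E'
from h import *
c=cam("scene");cv2.imwrite("pics/s2.png",cv2.convertScaleAbs(c["image"][100:400,130:450],alpha=1.5))
E
```

```text
shift [17.32  9.84  0.92] turn [-0.005  -0.001  -0.8126]  t 5.92 [0.4031 0.2966 0.2549] [-1.7972e+02  6.0000e-02 -5.1190e+01] F [ 0.74 -0.55 -0.54] w 0.0078 j [ 58.9   2.6 -18.5   0.  -68.6 -20.1]
```

View pics/s2.png

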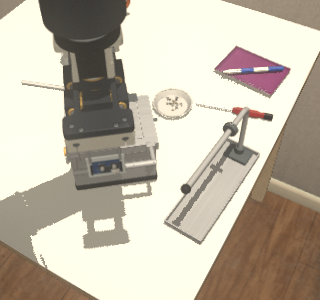

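The carrier is clear of the bar and gripped at about (100,165) in the crop. The rail is free. Next I go up, turn and cross over the rail to its right side.

```bash
python3 go.py .4775 .1324 .29 -4.63
```

```text
shift [17.46  4.38 -3.71] turn [-2.50e-03 -1.00e-04 -8.13e-01]  t 5.97 [0.4023 0.296  0.2532] [-1.7987e+02  5.0000e-02 -5.1210e+01] F [ 0.18 -0.02 -2.01] w 0.0078 j [ 58.9   2.7 -18.6  -0.  -68.6 -20.1]
```

move_arm([
  [[0,0,-3.7],[0,0,-0.15]],
  [[4,1,-3.7],[0,0,-0.3]],
  [[8,2,-3.7],[0,0,-0.45]],
  [[12,3,-3.7],[0,0,-0.6]],
  [[15,3.8,-3.7],[0,0,-0.75]],
])

```text
time_s: 6.6
tcp_pos: [0.4664, 0.1531, 0.2882]
eef_rot: [179.9, 0.1, -8.0]
contact_force: [0.1, -0.7, -0.2]
gripper_width: 0.0076
gripper_force: 25.0
```

```bash
python3 go.py .4775 .1324 .29 -4.63
```

```text
shift [ 1.39  1.9  -0.18] turn [ 0.0011  0.0014 -0.0586]  t 6.6 [0.4664 0.1531 0.2882] [ 1.7994e+02  8.0000e-02 -7.9800e+00] F [ 0.13 -0.74 -0.23] w 0.0076 j [ 41.2   0.8 -16.   -0.  -73.3  40.9]
```

move_arm([
  [[1.2,1.8,-0.1],[0,0,-0.062]],
  [[1.2,1.8,-0.1],[0,0,-0.062]],
  [[1.2,1.8,-0.1],[0,0,-0.062]],
  [[1.2,1.8,-0.1],[0,0,-0.062]],
])

```text
time_s: 7.1
tcp_pos: [0.4753, 0.1357, 0.29]
eef_rot: [180.0, 0.0, -4.7]
contact_force: [0.2, 0.6, -1.3]
gripper_width: 0.0079
gripper_force: 25.0
```

```bash
python3 go.py .4775 .1324 .29 -4.63 .4775 .1324 .1855 -4.63; python3 - <<'E'
from h import *
np.set_printoptions(precision=4,suppress=True)
c=cam("scene")
for l in("carrier","hook_tips","lift_tab"): 
    for p in pinpoint(l,"scene")[:2]: print(l,np.round(p["location"]),round(p["score"],2))
s=r.get_state(); x,y,z=s["tcp_pos"]; print("pred carrier",proj(c,[x,y,z-.0125])[::-1])
cv2.imwrite("pics/s3.png",cv2.resize(cv2.convertScaleAbs(c["image"][130:350,220:480],alpha=1.5),None,fx=2.5,fy=2.5))
E
```

```text
shift [0.24 0.31 0.  ] turn [ 0.0002  0.0005 -0.0008]  t 7.1 [0.4753 0.1357 0.29  ] [ 1.7999e+02  3.0000e-02 -4.6800e+00] F [ 0.15  0.61 -1.25] w 0.0079 j [ 38.8   1.1 -15.5  -0.  -73.5  46.6]
shift [ 0.25  0.31 10.45] turn [ 0.0002  0.0005 -0.0008]  t 7.1 [0.4753 0.1357 0.29  ] [ 1.7999e+02  3.0000e-02 -4.6800e+00] F [ 0.15  0.61 -1.25] w 0.0079 j [ 38.8   1.1 -15.5  -0.  -73.5  46.6]
carrier [224. 361.] 0.88
hook_tips [228. 349.] 0.9
lift_tab [208. 362.] 0.92
lift_tab [287. 346.] 0.37
pred carrier [225.7642 361.508 ]
```

View pics/s3.png

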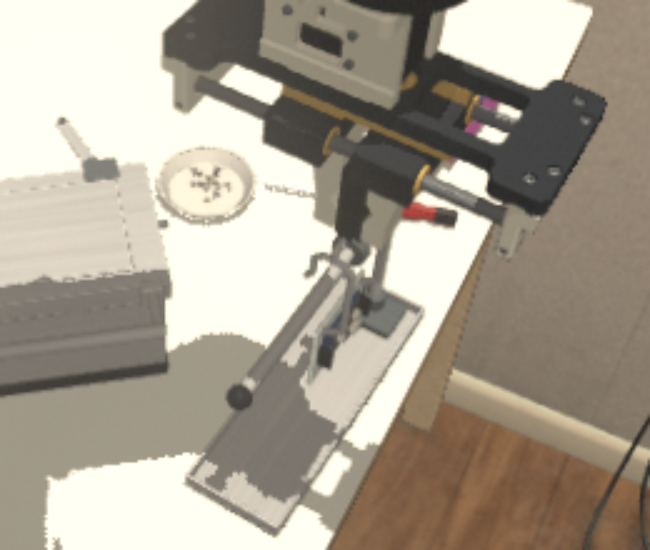

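The carrier hangs straight, with its hooks open towards the tank (hook at about (320,262) in the crop) and its prediction matching within 2 px. Now I descend beside the rail.

move_arm([
  [[0.2,0.3,3],[0,0,0]],
  [[0.2,0.3,6],[0,0,0]],
  [[0.2,0.3,9],[0,0,0]],
  [[0.2,0.3,10.4],[0,0,0]],
  [[0.2,0.3,10.4],[0,0,0]],
])

```text
time_s: 7.92
tcp_pos: [0.4771, 0.1319, 0.186]
eef_rot: [179.9, 0.1, -4.7]
contact_force: [-0.7, 0.8, 0.5]
gripper_width: 0.0076
gripper_force: 25.0
```

```bash
python3 go.py .4811 .1773 .1855 -4.63
```

```text
shift [ 0.02 -4.56  0.04] turn [ 0.0011  0.001  -0.0007]  t 7.92 [0.4771 0.1319 0.186 ] [ 1.7994e+02  6.0000e-02 -4.6700e+00] F [-0.68  0.83  0.46] w 0.0076 j [ 38.3   5.4 -24.9   0.  -59.8  47.1]
```

move_arm([
  [[0,-1.5,0],[0,0,0]],
  [[0,-3,0],[0,0,0]],
  [[0,-4.5,0],[0,0,0]],
  [[0,-4.5,0],[0,0,0]],
  [[0,-4.5,0],[0,0,0]],
])

```text
time_s: 8.55
tcp_pos: [0.4809, 0.1771, 0.1863]
eef_rot: [180.0, 0.0, -4.7]
contact_force: [0.0, -0.3, -1.2]
gripper_width: 0.008
gripper_force: 25.0
```

```bash
python3 go.py .4811 .1773 .1525 -4.63; python3 - <<'E'
from h import *
c=cam("scene")
for l in("carrier","hook_tips","lift_tab","rail_end"): 
    for p in pinpoint(l,"scene")[:1]: print(l,np.round(p["location"],1),round(p["score"],2))
s=r.get_state(); x,y,z=s["tcp_pos"]; print("pred carrier",proj(c,[x,y,z-.0125])[::-1],"tips",proj(c,[x+.001,y+.014,z-.0265])[::-1])
cv2.imwrite("pics/s4.png",cv2.resize(cv2.convertScaleAbs(c["image"][190:340,290:430],alpha=1.5),None,fx=4,fy=4))
E
```

```text
shift [ 0.02 -0.03  3.38] turn [ 0.0002  0.0002 -0.0004]  t 8.55 [0.4809 0.1771 0.1863] [ 1.7999e+02  1.0000e-02 -4.6500e+00] F [ 0.03 -0.31 -1.17] w 0.008 j [ 42.2   7.  -22.9  -0.  -60.1  43.2]
carrier [259.7 331. ] 0.61
hook_tips [260.2 322.6] 0.7
lift_tab [243.6 330.5] 0.67
rail_end [286.  316.2] 0.89
pred carrier [258.56220183 330.70291286] tips [260.09156159 322.31314595]
```

View pics/s4.png

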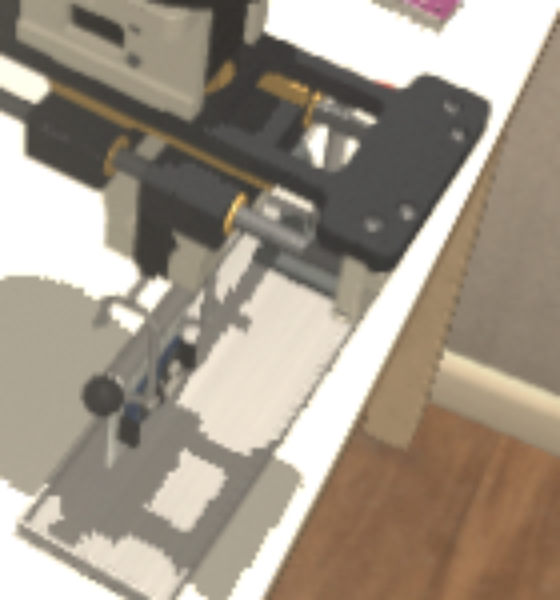

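The hooks are over the rail (about (125,300) in the crop), with the ball in front and clear at (103,395). Now I lower.

move_arm([
  [[0,0,1],[0,0,0]],
  [[0,0,2],[0,0,0]],
  [[0,0,2.8],[0,0,0]],
  [[0,0,3.1],[0,0,0]],
  [[0,0,3.1],[0,0,0]],
])

```text
time_s: 9.43
tcp_pos: [0.481, 0.1768, 0.1551]
eef_rot: [180.0, 0.0, -4.7]
contact_force: [0.4, 0.5, 0.2]
gripper_width: 0.008
gripper_force: 25.0
```

move_arm([
  [[0,0,0.1],[0,0,0]],
  [[0,0,0.2],[0,0,0]],
  [[0,0,0.2],[0,0,0]],
  [[0,0,0.2],[0,0,0]],
])

```text
time_s: 9.93
tcp_pos: [0.4811, 0.1768, 0.1535]
eef_rot: [-180.0, -0.0, -4.7]
contact_force: [0.7, -0.5, -0.9]
gripper_width: 0.0076
gripper_force: 25.0
```

```bash
python3 go.py .5568 .1711 .1525 -4.63
```

```text
shift [ 7.59 -0.05  0.1 ] turn [-0.0001 -0.0001 -0.001 ]  t 9.93 [0.4811 0.1768 0.1535] [-1.80e+02 -1.00e-02 -4.69e+00] F [ 0.67 -0.53 -0.89] w 0.0076 j [ 42.2   8.9 -25.5   0.  -55.6  43.2]
```

move_arm([
  [[0,0,0.1],[0,0,0]],
  [[0,0,0.1],[0,0,0]],
  [[1,0,0.1],[0,0,0]],
  [[2,0,0.1],[0,0,0]],
  [[3,0,0.1],[0,0,0]],
])

```text
time_s: 10.55
tcp_pos: [0.5117, 0.1743, 0.1524]
eef_rot: [180.0, 0.0, -4.7]
contact_force: [-2.8, -0.3, 3.4]
gripper_width: 0.0075
gripper_force: 25.0
```

move_arm([
  [[1,0,0],[0,0,0]],
  [[2,0,0],[0,0,0]],
  [[3,0,0],[0,0,0]],
  [[4,0,0],[0,0,0]],
  [[4,0,0],[0,0,0]],
])

```text
time_s: 11.18
tcp_pos: [0.5525, 0.1713, 0.1525]
eef_rot: [-180.0, -0.1, -4.7]
contact_force: [2.2, -0.6, 2.7]
gripper_width: 0.0079
gripper_force: 25.0
```

```bash
python3 go.py .5568 .1711 .1525 -4.63
```

```text
shift [ 0.43 -0.01 -0.  ] turn [-0.0005 -0.0018 -0.0013]  t 11.18 [0.5525 0.1713 0.1525] [-1.7997e+02 -1.0000e-01 -4.7000e+00] F [ 2.15 -0.61  2.65] w 0.0079 j [ 36.6  14.9 -17.7   0.1 -57.3  48.6]
```

move_arm([
  [[0.1,0,0],[0,0,0]],
  [[0.2,0,0],[0,0,0]],
  [[0.3,0,0],[0,0,0]],
  [[0.3,0,0],[0,0,0]],
  [[0.3,0,0],[0,0,0]],
])

```text
time_s: 11.8
tcp_pos: [0.5535, 0.1708, 0.1524]
eef_rot: [180.0, 0.0, -4.7]
contact_force: [-3.2, -0.2, 4.9]
gripper_width: 0.0075
gripper_force: 25.0
```

move_arm([
  [[0.1,0,0],[0,0,0]],
  [[0.1,0,0],[0,0,0]],
  [[0.1,0,0],[0,0,0]],
])

```text
time_s: 12.18
tcp_pos: [0.5548, 0.1706, 0.1524]
eef_rot: [180.0, 0.0, -4.7]
contact_force: [-2.6, 0.1, 5.0]
gripper_width: 0.0077
gripper_force: 25.0
```

move_arm([
  [[0.1,0,0],[0,0,0]],
  [[0.1,0,0],[0,0,0]],
  [[0.1,0,0],[0,0,0]],
])

```text
time_s: 12.55
tcp_pos: [0.5558, 0.1706, 0.1524]
eef_rot: [180.0, 0.0, -4.7]
contact_force: [-1.8, -0.5, 5.1]
gripper_width: 0.0075
gripper_force: 25.0
```

move_arm([
  [[0.1,0,0],[0,0,0]],
  [[0.1,0,0],[0,0,0]],
  [[0.1,0,0],[0,0,0]],
])

```text
time_s: 12.92
tcp_pos: [0.5568, 0.1706, 0.1524]
eef_rot: [180.0, -0.0, -4.7]
contact_force: [-2.4, -0.9, 4.2]
gripper_width: 0.008
gripper_force: 25.0
```

move_arm([
  [[0.1,0,0],[0,0,0]],
  [[0.1,0,0],[0,0,0]],
  [[0.1,0,0],[0,0,0]],
])

```text
time_s: 13.3
tcp_pos: [0.5578, 0.1705, 0.1524]
eef_rot: [180.0, 0.0, -4.7]
contact_force: [-2.8, 0.8, 5.0]
gripper_width: 0.008
gripper_force: 25.0
```

```bash
python3 go.py .5568 .1711 .1525 -4.63; python3 - <<'E'
from h import *
c=cam("scene")
for l in("carrier","collar"): 
    for p in pinpoint(l,"scene")[:1]: print(l,np.round(p["location"],1),round(p["score"],2),atz(c,p["location"],.14))
E
```

```text
shift [-0.11 -0.05 -0.01] turn [ 0.     0.    -0.001]  t 13.3 [0.5578 0.1705 0.1524] [180.     0.    -4.69] F [-2.76  0.81  5.04] w 0.008 j [ 36.2  15.4 -17.   -0.  -57.6  49.1]
carrier [239.8 354.2] 0.9 [0.55938489 0.16875344 0.14      ]
```

move_arm([
  [[0.1,0,0],[0,0,0]],
  [[0.1,0,0],[0,0,0]],
  [[0.1,0,0],[0,0,0]],
])

```text
time_s: 13.82
tcp_pos: [0.5584, 0.1705, 0.1524]
eef_rot: [180.0, 0.0, -4.7]
contact_force: [-4.5, -0.7, 6.2]
gripper_width: 0.0078
gripper_force: 25.0
```

move_arm([
  [[0.1,0,0],[0,0,0]],
  [[0.1,0,0],[0,0,0]],
  [[0.1,0,0],[0,0,0]],
])

```text
time_s: 14.2
tcp_pos: [0.5585, 0.1704, 0.1524]
eef_rot: [180.0, 0.1, -4.7]
contact_force: [-8.4, 2.0, 9.4]
gripper_width: 0.0081
gripper_force: 25.0
```

move_arm([
  [[0.1,0,0],[0,0,0]],
  [[0.1,0,0],[0,0,0]],
  [[0.1,0,0],[0,0,0]],
])

```text
time_s: 14.58
tcp_pos: [0.5585, 0.1704, 0.1523]
eef_rot: [180.0, 0.2, -4.7]
contact_force: [-13.4, 2.6, 13.2]
gripper_width: 0.008
gripper_force: 25.0
```

move_arm([
  [[-0.1,0,-0.05],[0,0,0]],
  [[-0.2,0,-0.08],[0,0,0]],
  [[-0.2,0,-0.08],[0,0,0]],
])

```text
time_s: 14.95
tcp_pos: [0.5584, 0.1705, 0.1526]
eef_rot: [180.0, 0.1, -4.7]
contact_force: [-3.2, 0.3, 0.4]
gripper_width: 0.0082
gripper_force: 25.0
```

move_arm([
  [[0,0,0],[0,0,0]],
  [[0,0,0],[0,0,0]],
  [[0,0,0],[0,0,0]],
  [[0,0,0],[0,0,0]],
  [[0,0,0],[0,0,0]],
], jaw=3.6)

```text
time_s: 15.58
tcp_pos: [0.5589, 0.1704, 0.1532]
eef_rot: [-180.0, -0.0, -4.7]
contact_force: [-0.4, 0.2, -0.2]
gripper_width: 0.0359
gripper_force: 0.0
```

move_arm([
  [[0,0,-2],[0,0,0]],
  [[0,0,-5],[0,0,0]],
  [[0,0,-9],[0,0,0]],
  [[0,0,-12],[0,0,0]],
  [[0,0,-12],[0,0,0]],
])

```text
time_s: 16.2
tcp_pos: [0.56, 0.171, 0.2761]
eef_rot: [-179.8, -0.3, -4.7]
contact_force: [-1.0, -0.2, -0.3]
gripper_width: 0.0359
gripper_force: 0.0
```

```bash
python3 go.py .4361 .3075 .27 -51.2; python3 - <<'E'
from h import *
np.set_printoptions(precision=4,suppress=True)
for n in("scene","top"):
  c=cam(n)
  for l in("carrier","collar","lift_tab"): 
    for p in pinpoint(l,n)[:1]: print(n,l,np.round(p["location"],1),round(p["score"],2),atz(c,p["location"],.14 if l!="lift_tab" else .171))
  if n=="scene": cv2.imwrite("pics/s5.png",cv2.resize(cv2.convertScaleAbs(c["image"][180:330,290:430],alpha=1.5),None,fx=4,fy=4))
E
```

```text
shift [-13.47 -12.59   0.59] turn [-0.0045 -0.003   0.812 ]  t 16.2 [0.56   0.171  0.2761] [-179.84   -0.25   -4.67] F [-0.96 -0.17 -0.35] w 0.0359 j [ 36.1  10.4  -6.8   0.  -72.6  49.2]
scene carrier [241.4 352.3] 0.63 [0.5547 0.1701 0.14  ]
scene collar [230.  360.9] 0.46 [0.5846 0.1675 0.14  ]
scene lift_tab [228.  352.8] 0.57 [0.556 0.173 0.171]
```

View pics/s5.png

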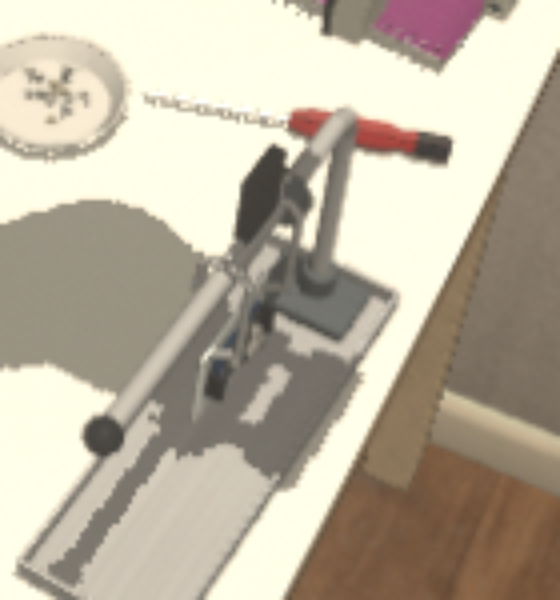

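The carrier hangs freely on the rail against the collar (collar at about (293,185), hooks at (290,210) in the crop). Now to the lid bar.

move_arm([
  [[-3,-2.8,0],[0,0,0.17]],
  [[-6.5,-6,0],[0,0,0.34]],
  [[-10,-9.3,0],[0,0,0.51]],
  [[-13.3,-12.5,0],[0,0,0.68]],
  [[-13.3,-12.5,0.6],[0,0,0.812]],
], jaw=2.3)

```text
time_s: 17.23
tcp_pos: [0.435, 0.3081, 0.2674]
eef_rot: [-179.9, 0.0, -51.3]
contact_force: [0.1, 0.1, -1.2]
gripper_width: 0.023
gripper_force: 0.0
```

move_arm([
  [[0,0,3],[0,0,0]],
  [[0,0,7],[0,0,0]],
  [[0,0,7],[0,0,0]],
  [[0,0,7],[0,0,0]],
])

```text
time_s: 17.73
tcp_pos: [0.4372, 0.3064, 0.1985]
eef_rot: [-179.9, -0.0, -51.2]
contact_force: [-0.6, -0.6, 1.0]
gripper_width: 0.023
gripper_force: 0.0
```

```bash
python3 go.py .4354 .3069 .101 -51.2; sed -i 's/if l=="x"//' fit.py; python3 - <<'E'
from h import *
np.set_printoptions(precision=4,suppress=True)
for n in("scene","top"):
  c=cam(n)
  for p in pinpoint("lid_bar",n)[:2]: print(n,np.round(p["location"],1),round(p["score"],2),atz(c,p["location"],.12))
  if n=="scene":
    cv2.imwrite("pics/s6.png",cv2.resize(cv2.convertScaleAbs(c["image"][190:320,180:310],alpha=1.5),None,fx=4,fy=4))
    a,b=[proj(c,[.4361+np.cos(.6766+np.pi/2)*k,.3075+np.sin(.6766+np.pi/2)*k,.12]) for k in(.06,-.06)]; print(a,b)
E
```

```text
shift [-0.16  0.12  9.75] turn [-0.0012 -0.0005  0.0002]  t 17.73 [0.4372 0.3064 0.1985] [-1.7993e+02 -3.0000e-02 -5.1190e+01] F [-0.63 -0.55  1.  ] w 0.023 j [ 56.1   8.4 -19.5   0.1 -62.  -17.3]
scene [268.6 242.8] 0.74 [0.431  0.3081 0.12  ]
[208.427  271.3269] [280.8899 261.6938]
```

View pics/s6.png

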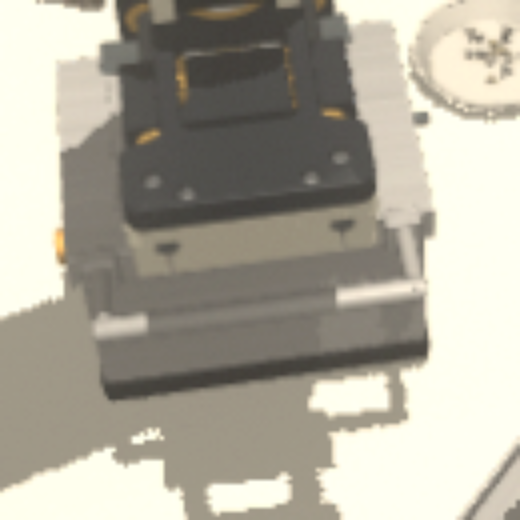

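The bar is visible at (120,326)–(380,292) in the crop, within 0.5 px of the fit. Now I descend.

move_arm([
  [[-0.1,0.1,2.5],[0,0,0]],
  [[-0.1,0.1,4.5],[0,0,0]],
  [[-0.1,0.1,6],[0,0,0]],
  [[-0.1,0.1,6.8],[0,0,0]],
  [[-0.1,0.1,6.8],[0,0,0]],
])

```text
time_s: 18.55
tcp_pos: [0.4351, 0.306, 0.1291]
eef_rot: [180.0, -0.0, -51.2]
contact_force: [0.2, -0.2, -0.1]
gripper_width: 0.0226
gripper_force: 0.0
```

move_arm([
  [[0,0,0.7],[0,0,0]],
  [[0,0,1.4],[0,0,0]],
  [[0,0,2.2],[0,0,0]],
  [[0,0,2.9],[0,0,0]],
  [[0,0,2.9],[0,0,0]],
])

```text
time_s: 19.18
tcp_pos: [0.4348, 0.3057, 0.0994]
eef_rot: [179.9, -0.0, -51.2]
contact_force: [-0.4, 1.0, 0.1]
gripper_width: 0.0232
gripper_force: 0.0
```

```bash
python3 go.py .4354 .3069 .101 -51.2
```

```text
shift [-0.06 -0.12 -0.16] turn [ 0.0013 -0.0003 -0.0003]  t 19.18 [0.4348 0.3057 0.0994] [ 1.7992e+02 -2.0000e-02 -5.1220e+01] F [-0.42  1.    0.15] w 0.0232 j [ 56.3  14.1 -27.   -0.  -49.  -17.5]
```

move_arm([
  [[0,-0.1,-0.1],[0,0,0]],
  [[0,-0.1,-0.1],[0,0,0]],
  [[0,-0.1,-0.1],[0,0,0]],
  [[0,-0.1,-0.1],[0,0,0]],
  [[0,-0.1,-0.1],[0,0,0]],
], jaw=0.5, squeeze=15)

```text
time_s: 19.8
tcp_pos: [0.436, 0.3069, 0.1015]
eef_rot: [-180.0, 0.0, -51.2]
contact_force: [-1.7, 0.1, 5.2]
gripper_width: 0.0095
gripper_force: 15.0
```

```bash
python3 go.py .4354 .3069 .101 -51.2
```

```text
shift [-0.04  0.05  0.05] turn [-0.0006  0.0001 -0.    ]  t 19.8 [0.436  0.3069 0.1015] [-179.96    0.    -51.2 ] F [-1.71  0.06  5.25] w 0.0095 j [ 56.2  14.1 -26.7   0.  -49.2 -17.4]
```

```bash
python3 - <<'E'
import numpy as np
p0=np.arctan2(15,160); P=lambda t:np.array([16.07*np.cos(p0+t),-16.07*np.sin(p0+t)])
for k in range(4):
    a=.34*k; print([list((P(a+d)-P(a)).round(2)) for d in np.array([1,2,3,4,5])*.068])
print(P(1.406)-P(0))
E
```

```text
[[np.float64(-0.14), np.float64(-1.08)], [np.float64(-0.35), np.float64(-2.16)], [np.float64(-0.64), np.float64(-3.21)], [np.float64(-0.99), np.float64(-4.24)], [np.float64(-1.42), np.float64(-5.25)]]
[[np.float64(-0.49), np.float64(-0.98)], [np.float64(-1.05), np.float64(-1.91)], [np.float64(-1.67), np.float64(-2.81)], [np.float64(-2.35), np.float64(-3.67)], [np.float64(-3.09), np.float64(-4.48)]]
[[np.float64(-0.79), np.float64(-0.76)], [np.float64(-1.63), np.float64(-1.46)], [np.float64(-2.51), np.float64(-2.1)], [np.float64(-3.44), np.float64(-2.68)], [np.float64(-4.4), np.float64(-3.19)]]
[[np.float64(-1.0), np.float64(-0.45)], [np.float64(-2.02), np.float64(-0.83)], [np.float64(-3.07), np.float64(-1.14)], [np.float64(-4.13), np.float64(-1.38)], [np.float64(-5.21), np.float64(-1.54)]]
[-14.85470827 -14.52916228]
```

move_arm([
  [[0,-0.14,-1.08],[0,0,0]],
  [[0,-0.35,-2.16],[0,0,0]],
  [[0,-0.64,-3.21],[0,0,0]],
  [[0,-0.99,-4.24],[0,0,0]],
  [[0,-1.42,-5.25],[0,0,0]],
])

```text
time_s: 20.42
tcp_pos: [0.4465, 0.3153, 0.1542]
eef_rot: [179.9, 0.0, -51.2]
contact_force: [-2.7, 1.4, -1.7]
gripper_width: 0.0093
gripper_force: 15.0
```

```bash
python3 go.py .436 .3069 .1015 -51.2
```

```text
shift [-0.    1.34  5.27] turn [ 0.0012  0.0002 -0.0005]  t 20.43 [0.4465 0.3153 0.1542] [ 1.7993e+02  1.0000e-02 -5.1230e+01] F [-2.73  1.42 -1.69] w 0.0093 j [ 55.7  12.  -21.3  -0.  -56.7 -17. ]
```

Tracking well, with about 2 N at the bar as expected.

move_arm([
  [[0,-0.49,-0.98],[0,0,0]],
  [[0,-1.05,-1.91],[0,0,0]],
  [[0,-1.67,-2.81],[0,0,0]],
  [[0,-2.35,-3.67],[0,0,0]],
  [[0,-3.09,-4.48],[0,0,0]],
])

```text
time_s: 21.05
tcp_pos: [0.4692, 0.3336, 0.1992]
eef_rot: [179.7, 0.0, -51.2]
contact_force: [-13.4, -3.5, 7.8]
gripper_width: 0.0093
gripper_force: 15.0
```

```bash
python3 go.py .436 .3069 .1015 -51.2
```

```text
shift [0.01 4.21 9.79] turn [ 0.0047  0.0001 -0.0004]  t 21.05 [0.4692 0.3336 0.1992] [ 1.7973e+02  1.0000e-02 -5.1220e+01] F [-13.41  -3.46   7.84] w 0.0093 j [ 54.8  12.6 -14.2  -0.1 -63.5 -16. ]
```

move_arm([
  [[0,-0.79,-0.76],[0,0,0]],
  [[0,-1.63,-1.46],[0,0,0]],
  [[0,-2.51,-2.1],[0,0,0]],
  [[0,-3.44,-2.68],[0,0,0]],
  [[0,-4.4,-3.19],[0,0,0]],
])

```text
time_s: 21.68
tcp_pos: [0.5056, 0.3628, 0.2326]
eef_rot: [-179.9, -0.0, -51.2]
contact_force: [-4.4, -0.9, 5.8]
gripper_width: 0.0094
gripper_force: 15.0
```

```bash
python3 go.py .436 .3069 .1015 -51.2; python3 - <<'E'
from h import *
c=cam("scene")
cv2.imwrite("pics/s7.png",cv2.resize(cv2.convertScaleAbs(c["image"][150:320,180:400],alpha=1.5),None,fx=3,fy=3))
E
```

```text
shift [-1.00e-02  8.94e+00  1.31e+01] turn [-0.0012 -0.      0.0003]  t 21.68 [0.5056 0.3628 0.2326] [-179.93   -0.    -51.18] F [-4.44 -0.93  5.79] w 0.0094 j [ 53.6  15.4  -5.9   0.  -68.6 -14.8]
```

View pics/s7.png

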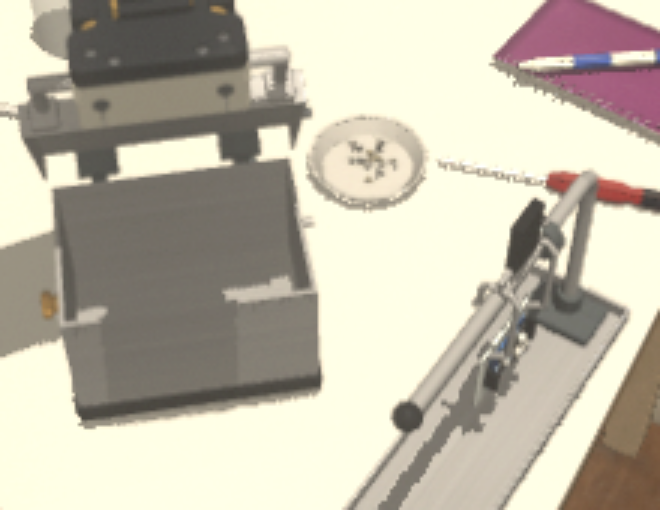

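The lid is about 60° up and gripped at its bar, and the carrier still hangs at the collar. I continue more slowly.

move_arm([
  [[0,-0.8,-0.38],[0,0,0]],
  [[0,-1.6,-0.7],[0,0,0]],
  [[0,-2.4,-0.95],[0,0,0]],
  [[0,-3.2,-1.17],[0,0,0]],
  [[0,-4,-1.35],[0,0,0]],
])

```text
time_s: 22.35
tcp_pos: [0.5371, 0.3884, 0.2449]
eef_rot: [-179.9, 0.0, -51.2]
contact_force: [-4.3, 2.4, 4.7]
gripper_width: 0.0093
gripper_force: 15.0
```

move_arm([
  [[0,-0.4,-0.07],[0,0,0]],
  [[0,-0.8,-0.13],[0,0,0]],
  [[0,-1.2,-0.18],[0,0,0]],
  [[0,-1.2,-0.18],[0,0,0]],
  [[0,-1.2,-0.18],[0,0,0]],
])

```text
time_s: 22.98
tcp_pos: [0.5464, 0.3959, 0.2462]
eef_rot: [-179.9, 0.0, -51.2]
contact_force: [-3.6, 1.1, 4.6]
gripper_width: 0.0094
gripper_force: 15.0
```

```bash
python3 go.py .436 .3069 .1015 -51.2; python3 - <<'E'
from h import *
c=cam("scene")
for p in pinpoint("lid_bar","scene")[:1]: print(p["location"],p["score"],atz(c,p["location"],.265))
F=[]
s=[r.get_state() for _ in range(2)]
E
```

```text
shift [ 0.02 14.2  14.45] turn [-0.0015  0.0003  0.0001]  t 22.98 [0.5464 0.3959 0.2462] [-1.7991e+02  2.0000e-02 -5.1200e+01] F [-3.64  1.05  4.63] w 0.0094 j [ 52.4  19.9   2.2   0.  -72.3 -13.6]
```

move_arm([
  [[0,-0.2,-0.02],[0,0,0]],
  [[0,-0.4,-0.04],[0,0,0]],
  [[0,-0.6,-0.06],[0,0,0]],
  [[0,-0.6,-0.06],[0,0,0]],
  [[0,-0.6,-0.06],[0,0,0]],
])

```text
time_s: 23.7
tcp_pos: [0.5509, 0.3996, 0.2467]
eef_rot: [-179.9, 0.0, -51.2]
contact_force: [-4.4, 3.1, 5.1]
gripper_width: 0.0091
gripper_force: 15.0
```

move_arm([
  [[0,0,0],[0,0,0]],
  [[0,0,0],[0,0,0]],
  [[0,0,0],[0,0,0]],
])

```text
time_s: 24.08
tcp_pos: [0.5508, 0.3995, 0.2467]
eef_rot: [-179.9, 0.0, -51.2]
contact_force: [-3.8, 3.0, 5.5]
gripper_width: 0.0095
gripper_force: 15.0
```

```bash
python3 go.py .436 .3069 .1015 -51.2; python3 - <<'E'
from h import *
for n in("scene","top"):
  c=cam(n); print(n,ray(c,(210,280))[0])
  for l in("lid_bar","lid_hinge","carrier"):
    for p in pinpoint(l,n)[:1]: print(l,np.round(p["location"],1),round(p["score"],2))
  print("bar pred",proj(c,[.5608-.0115*.78,.4077-.0115*.626,.265])[::-1])
c=cam("scene")["image"][120:320,170:400]
cv2.imwrite("pics/s8.png",cv2.resize(cv2.convertScaleAbs(c,alpha=1.5),None,fx=3,fy=3))
E
```

```text
shift [ 0.02 14.77 14.5 ] turn [-0.0012  0.0003  0.0001]  t 24.07 [0.5508 0.3995 0.2467] [-1.7993e+02  2.0000e-02 -5.1200e+01] F [-3.8   2.99  5.55] w 0.0095 j [ 52.3  20.4   3.1  -0.  -72.6 -13.5]
scene [0.07267155 0.01715923 0.74663666]
lid_bar [227.6 351.8] 0.65
lid_hinge [205.8 238.3] 0.85
carrier [240.4 353.7] 0.67
bar pred [140.92489585 229.17253826]
top [0.48784581 0.32719138 0.97028867]
carrier [215.1 344.9] 0.92
bar pred [211.68603463 204.62238065]
```

View pics/s8.png

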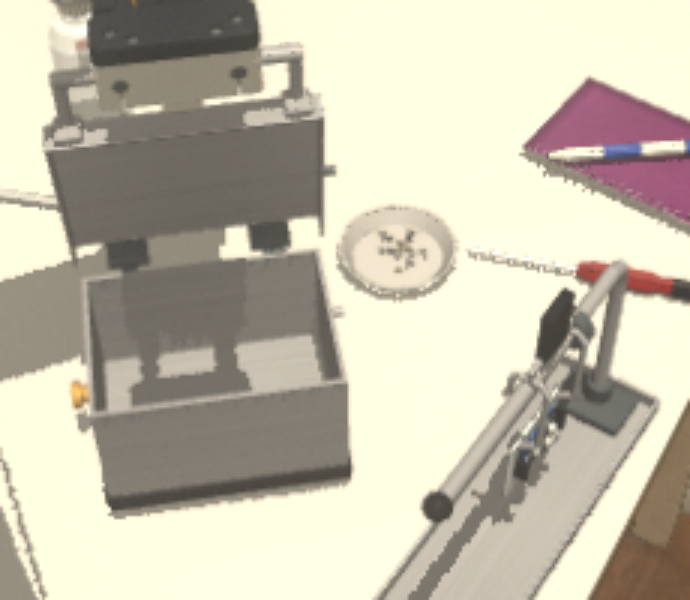

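The lid stands upright, held at its bar (ends at (60,77) and (300,50) in the crop). The carrier hangs at the collar, and dish, screwdriver and stay are untouched. As an independent check I'll fit the lid angle from the bar's ends.

```bash
python3 - <<'E'
from h import *
c=cam("scene"); s=r.get_state(); print(s["qd"].round(2),s["contact_force"])
h=np.array([.5608,.4077]);u=np.array([.7798,.6261]);v=np.array([-.6261,.7798])
for th in(1.36,1.38,1.40,1.42,1.44):
    a=th+np.arctan2(15,160); print(th,*[proj(c,[*(h-u*.1607*np.cos(a)+v*k),.105+.1607*np.sin(a)]).round(1) for k in(.0655,-.0655)])
E
```

```text
[ 0.01 -0.01 -0.07 -0.04  0.04 -0.04] [-4.93027284  3.31049216  6.10908291]
1.36 [189.3 148.6] [269.4 139.4]
1.38 [189.2 147.2] [269.2 138. ]
1.4 [189.2 145.8] [268.9 136.7]
1.42 [189.1 144.5] [268.6 135.4]
1.44 [189.1 143.2] [268.4 134.2]
```

move_arm([
  [[0,-0.07,0],[0,0,0]],
  [[0,-0.07,0],[0,0,0]],
  [[0,-0.07,0],[0,0,0]],
  [[0,-0.07,0],[0,0,0]],
  [[0,-0.07,0],[0,0,0]],
])

```text
time_s: 25.2
tcp_pos: [0.5514, 0.4, 0.2467]
eef_rot: [-179.9, 0.0, -51.2]
contact_force: [-3.6, 2.7, 5.1]
gripper_width: 0.0094
gripper_force: 15.0
```

```bash
python3 go.py .436 .3069 .1015 -51.2; python3 -c "
from plant import r
print(r.close_job())"
```

```text
shift [ 0.03 14.84 14.5 ] turn [-0.0012  0.0003  0.0001]  t 25.2 [0.5514 0.4    0.2467] [-1.7993e+02  2.0000e-02 -5.1190e+01] F [-3.59  2.71  5.13] w 0.0094 j [ 52.3  20.5   3.2  -0.  -72.7 -13.5]
the job is handed in; nothing more can be done
None
```

The job is handed in at 25 s: the carrier hangs on the drip rail against the stop collar, and the arm is still gripping the bar and holding the lid still at its balance point (about 1.40 rad by both arm position and camera), with the dish, screwdriver and stay arm left alone.

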